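Set the bench batch stamp to its first code, click by click

ROBOT

A 6-joint arm with a two-finger parallel gripper is mounted at the origin on the work surface. World frame = base frame: x ahead of the robot, y to its left, z up, the work surface at z = 0. Lengths are in mm, angles in rad, forces in N, time in s.
With the tool pointing down it reaches from about 400 to 925 mm from the base axis. Payload 12.5 kg.
Tool frame: the origin (TCP) lies on the centre line of the jaws, within the pads' length; the fingertips stand 17 mm ahead of it and the grasp point (between the pads) lies 2 mm behind it; z points along the fingers, y is the line along which they close (so a half turn about z gives the same grasp; the last joint's range is limited). The gripper opens to 95 mm and grips with 3 to 60 N. Pads are 20 mm wide; open, the fingers measure 119 mm over their backs; the gripper's body (75 mm by 180 mm) begins 59 mm behind the grasp point.
Start: joints at [1.177, 0.491, 1.559, -0, 1.092, -0.106], TCP at [177.386, 599.319, 193.261] pointing down, gripper open.
Joint ranges: [-3.1, 3.1], [-0.84, 2.19], [0.05, 2.79], [-1.13, 4.28], [0.06, 2.93], [-2.69, 2.69]. Speed limits (rad/s): [2.22, 2.22, 2.79, 3.14, 3.14, 3.14].

INTERFACE

Orientations are given as [roll, pitch, yaw] about the fixed x, y, z axes, in that order (R = Rz(yaw) Ry(pitch) Rx(roll)).
In Python, from cell import env gives the robot as it stands.
- The arm moves only by the tool drive_tool, never from a script. Its argument "deltas" is text: rows parted by semicolons, each of 4 numbers parted by spaces: the shift along the world's x, y, z normalised to -1 to 1, where 1 is 100 mm, then the turn about the world's z normalised to -1 to 1, where 1 is 180 degrees. A call has 1 to 10 rows; each row shifts and turns the commanded pose from where the row before left it; what a row does not reach is not made up. A row lasts 1/12 s, in which the tool goes at most 41.7 mm and 7.16 degrees, less where a joint would pass 70% of its speed; a pose out of reach is approached as far as the arm can. A call with a number of a shift or a turn outside -1 to 1 is refused whole. A call with a gripper value outside its range is refused whole. "gripper" is the closure, from 0 (fully open) to 1 (shut), set as the call begins (left out, the last holds). The fingers move at their own pace and stop on an object; the grip force is fixed at half the most. Time passes only in rows, so rows that do not move let the fingers close. It gives the time, the measured TCP pose, the force, the opening and the grip force at its end, in the units of the state.
- env.state(): the state, without advancing time (a new reading comes with each control period).
- env.read_camera(name): name is "side" or "top" or "wrist"; returns (picture, depth): 480x640x3 uint8, red, green, blue; 480x640 float32, mm along the optical axis (not along the pixel's ray), 0 where there is no reading.
- env.camera_params(name): a dict with "mtx" (3x3 intrinsics, pixels), "camera_from_world" (4x4, takes a point from world to camera coordinates); the wrist camera has in their place "mount" (4x4, takes a point from camera to tool coordinates, whose origin is the TCP and whose axes are the flange's). Camera axes: x right, y down, z forward; pixel columns grow to the right and rows downward; lengths in mm; the calibration is good to about 2 mm. The wrist camera is an equidistant fisheye: a pixel r from the principal point sees the ray r / f radians off the axis. A picture is of the moment at which its call begins: read the wrist's pose just before it. camera_params takes no time and is no camera call.
- env.job_done(): hands the job in; it is judged then, once.
The state is a dict: "t": time; "joints": joint angles; "qvel": joint speeds; "tau": joint torques, N m; "eef_pos": TCP position; "tcp_rot": TCP orientation; "ft_force": force on the tool from outside, world axes, zero at the start; "moment": the same for the moment, N m; "opening": opening from 0.0 (shut) to 1.0 (fully open); "grip_force": force on a finger pad.
Only numpy, scipy, OpenCV 4.12 (cv2) and the standard library are available. Lean on these libraries where they do the work, as an engineer would, in place of code of your own. Each camera call takes 0.05 s, during which the arm holds its last target. There are 200 camera calls.

TASK

Set the batch stamp to its first code for the new lot of cakes: seen from the robot's side, flick the middle wheel and the right-hand wheel forward (over the top, away from you) with a fingertip, click by click, until the one broad tooth of each wheel rests at its pointer on the far side, and do not run past it. The left-hand wheel is already right: leave it so. Touch the wheels lightly, never pinching them or leaning hard on them, do not lift, tip or shove the stamp, and leave the things around it where they stand.

Things in the scene. Friction and masses are not known exactly. Their poses are not given: they have to be found in the camera images.
- stamp: Bench batch-code stamp: loose grey cast press, about 3 kg, on rubber feet; base 170 mm deep (x), 150 mm wide (y); head 130 mm wide, its flat top at 112 mm. Origin: centre of its underside on the counter; +x points to its back (away from the robot), +y to its left, z up. Three white nylon toothed wheels stand side by side on the head. A sprung print lever on its right, parked up and back, plays no part.
- left_axle (a point): Centre of the left wheel, fixed to the stamp at x = 0, y = +36 mm, 116 mm above the counter. Wheels turn on one axle along y, 36 mm apart. Each is smooth slippery white nylon, 12 mm wide, 76 mm across the tooth tips, hub 44 mm across, six radial round-tipped teeth 60 deg apart: all 5 mm thick; five are 12 mm wide, the broad one 22 mm (T-shaped, its outer 12 mm).
- mid_axle (a point): Centre of the middle wheel, fixed to the stamp at x = 0, y = 0, 116 mm up. At rest in a click two teeth stand up, leaning 30 deg from upright to front and back (tips 19 mm before and behind the axle, 149 mm above the counter), and the next two lie level with the axle, tips 38 mm off. Low bearing cheeks between the wheels reach 125 mm.
- right_axle (a point): Centre of the right wheel (on the print lever's side), fixed to the stamp at x = 0, y = -36 mm, 116 mm up. Behind the wheels, 39 to 50 mm behind the axle, a steel comb (top 126 mm) carries one small pointer for each wheel, from the height of the axle up.
- mid_mark (a point): Middle of the tip of the middle wheel's broad tooth, 38 mm from the axle; it turns with the wheel. At its pointer it lies level with the axle, 38 mm behind it.
- right_mark (a point): Middle of the tip of the right wheel's broad tooth, 38 mm from the axle; it turns with the wheel. At its pointer it lies level with the axle, 38 mm behind it.
- wheel_left (a joint): Turn of the left wheel, rad: 0 = broad tooth at the pointer. It starts at 0 and must stay there.
- wheel_mid (a joint): Turn of the middle wheel, rad: 0 = broad tooth at the pointer; grows as the top goes to the back. A click is 1.047 rad (60 deg). It starts one or two clicks short (-1.047 or -2.094). A sprung detent holds each click: about 2 N across a tooth tip starts it, and once over half a click it snaps on to the next by itself unless a finger is in the way.
- wheel_right (a joint): Turn of the right wheel, rad; same sense, clicks and detent as the middle wheel. It starts one, two or three clicks short (-1.047, -2.094 or -3.142).
- cake_a: Loose wrapped cake, disc 64 mm across, 26 mm high, in front of the stamp; origin centre of underside. To be left alone.
- cake_b: The same, in front of the stamp on the left; left alone.
- cake_c: The same, beside the stamp on the right; left alone.
- cake_d: The same, stacked on cake_c; left alone.
- pad_tin: Loose flat steel ink-pad tin, 75 x 115 x 20 mm, beside the stamp on the left; left alone.
- tape: Loose roll of brown tape, 92 mm across, 25 mm high, farther to the left; left alone.
- gift_box: Loose yellow gift box, 103 x 153 x 51 mm, farther to the right; left alone.

How it is judged (in metres and radians):
At the end, for the whole second after the job is handed in: All three wheels rest in the click with the broad tooth at the pointer (within 0.2 rad, a fifth of a click), and the stamp stands flat within 20 mm of where it stood, the things around it within 15 mm of where they stood (value of joint wheel_mid between -0.2 and 0.2 rad and velocity of joint wheel_mid between -0.1 and 0.1 rad/s and value of joint wheel_right between -0.2 and 0.2 rad and velocity of joint wheel_right between -0.1 and 0.1 rad/s and value of joint wheel_left between -0.2 and 0.2 rad and velocity of joint wheel_left between -0.1 and 0.1 rad/s and distance of stamp from where it was at the start of the episode below 0.02 m and angle between stamp's own z axis and vertical below 0.03 rad and linear speed of stamp below 0.01 m/s and distance of each of cake_a, cake_b, cake_c, cake_d, pad_tin, tape, gift_box from where it was at the start of the episode below 0.015 m); the robot touches nothing.
It fails at once if the middle or right wheel ran past its pointer, or was turned backward past its farthest start (value of joint any of wheel_mid, wheel_right above 0.6 rad or value of joint wheel_mid below -2.7 rad or value of joint wheel_right below -3.75 rad).
It fails at once if the left wheel was clicked out of its place (value of joint wheel_left above 0.6 rad or value of joint wheel_left below -0.6 rad).
It fails at once if the stamp or a wheel was leaned on hard or pinched (over 45 N) (contact force between the fingers and stamp above 45 N).
It fails at once if the stamp was lifted, tipped or shoved (height (world z) of stamp above 0.008 m or angle between stamp's own z axis and vertical above 0.1 rad or distance of stamp from where it was at the start of the episode above 0.02 m).
It fails at once if something standing around was moved or lifted (distance of any of cake_a, cake_b, cake_c, cake_d, pad_tin, tape, gift_box from where it was at the start of the episode above 0.015 m).
It also fails if it takes over 48 s, if anything falls off the work surface, if the arm or the gripper's body presses on something with over 40 N, if the wrist force passes 120 N, or if a joint passes its speed limit or range.

## Working session

There is one attempt and no reset: what is moved stays moved. The work goes in short steps, Python scripts to look and compute and a tool call to move; the robot and the scene stay as the last step left them, time stands still between calls to the robot, and variables do not carry over. Pictures are saved under pics/ and viewed, at most 10 in all, crops included, and the job is handed in when it is done.

Besides the shell and the picture viewer there is one more tool, called by a JSON object that holds its "name" and its "arguments", one argument or row to a line. drive_tool: Moves the arm, as the interface text tells. Its arguments: {"type":"object","properties":{"deltas":{"type":"string"},"gripper":{"type":"number"}},"required":["deltas"]}

```bash
ls; mkdir -p pics
python3 - <<'E'
from cell import env
import cv2,numpy as np
print(env.state())
for n in ("side","top"):
    p,d=env.read_camera(n); np.savez(f"pics/{n}0.npz",p=p,d=d)
    cv2.imwrite(f"pics/{n}0.png",p[:,:,::-1])
    c=env.camera_params(n); print(n,c)
a=cv2.imread("pics/side0.png");b=cv2.imread("pics/top0.png")
cv2.imwrite("pics/both.png",np.vstack([cv2.resize(a,(400,300)),cv2.resize(b,(400,300))]))
E
```

```text
pics
{'t': 0.0, 'joints': array([ 1.17739058e+00,  4.91545785e-01,  1.55945829e+00,  9.87284886e-06,
        1.09170285e+00, -1.05580151e-01]), 'qvel': array([ 0.00059019,  0.00014877,  0.00071463, -0.00066245, -0.00011499,
        0.00030536]), 'tau': array([-1.73851845e-05, -6.12646294e+01, -2.58178926e+01,  6.92191673e-02,
        4.83139779e-02, -1.36312378e-04]), 'eef_pos': array([177.27610343, 599.04686308, 192.66727666]), 'tcp_rot': array([-3.14048550e+00, -1.26134456e-04,  2.85376244e+00]), 'ft_force': array([1.27778073, 0.72079511, 0.7379259 ]), 'moment': array([-0.02462156,  0.03556343,  0.04077194]), 'grip_force': 0.0, 'opening': 1.000266251320042}
side {'mtx': array([[489.28956392,   0.        , 315.23392166],
       [  0.        , 489.28956392, 238.47390669],
       [  0.        ,   0.        ,   1.        ]]), 'camera_from_world': array([[ 8.05103364e-01, -5.93105409e-01,  5.87762165e-03,
        -4.20934211e+02],
       [-3.30176436e-01, -4.56381911e-01, -8.26256058e-01,
         2.43285154e+02],
       [ 4.92739378e-01,  6.63280879e-01, -5.63264042e-01,
         9.80161840e+02],
       [ 0.00000000e+00,  0.00000000e+00,  0.00000000e+00,
         1.00000000e+00]])}
top {'mtx': array([[596.0722366 ,   0.        , 327.64245836],
       [  0.        , 596.0722366 , 235.14568092],
       [  0.        ,   0.        ,   1.        ]]), 'camera_from_world': array([[-1.39089786e-02, -9.99866033e-01, -8.62882415e-03,
        -4.78785491e+00],
       [-9.92891734e-01,  1.48311036e-02, -1.18093364e-01,
         5.05065559e+02],
       [ 1.18205518e-01,  6.92493010e-03, -9.92965005e-01,
         1.54553554e+03],
       [ 0.00000000e+00,  0.00000000e+00,  0.00000000e+00,
         1.00000000e+00]])}
```

View pics/top0.png

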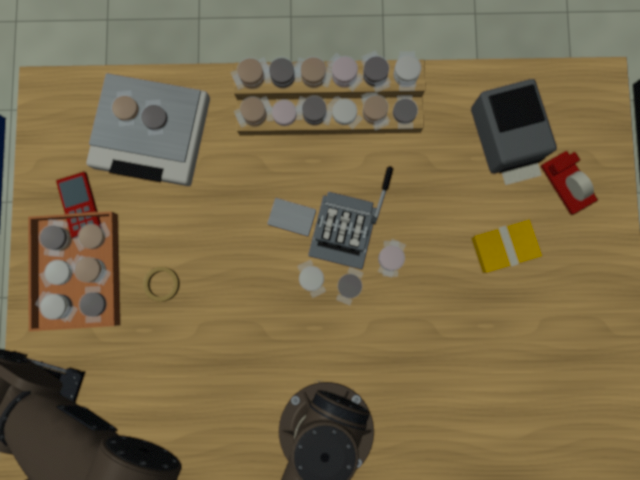

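View pics/side0.png

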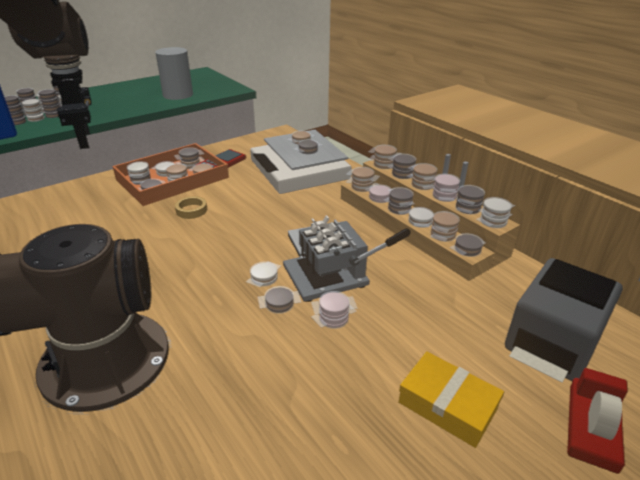

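The top view shows the stamp at about (343,230), turned slightly clockwise, with cakes in front at (312,278), (350,286) and (391,257). The pad tin is at (291,216). I'll enlarge both views next.

```bash
cat > h.py <<'E'
import numpy as np,cv2
from cell import env
def ray(n,u,v,z):
    c=env.camera_params(n);T=c["camera_from_world"];R,t=T[:3,:3],T[:3,3]
    d=R.T@np.linalg.inv(c["mtx"])@[u,v,1];o=-R.T@t
    return o+d*(z-o[2])/d[2]
def proj(n,P):
    c=env.camera_params(n);T=c["camera_from_world"]
    q=c["mtx"]@(T[:3,:3]@np.array(P).T+T[:3,3:]);return (q[:2]/q[2]).T
E
python3 - <<'E'
import cv2,numpy as np
a=cv2.imread("pics/top0.png")[180:300,290:410];b=cv2.imread("pics/side0.png")[200:320,270:390]
f=lambda x:cv2.resize(x,None,fx=5,fy=5,interpolation=cv2.INTER_CUBIC)
cv2.imwrite("pics/crop_t.png",f(a));cv2.imwrite("pics/crop_s.png",f(b))
E
```

```text
(no output)
```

View pics/crop_t.png

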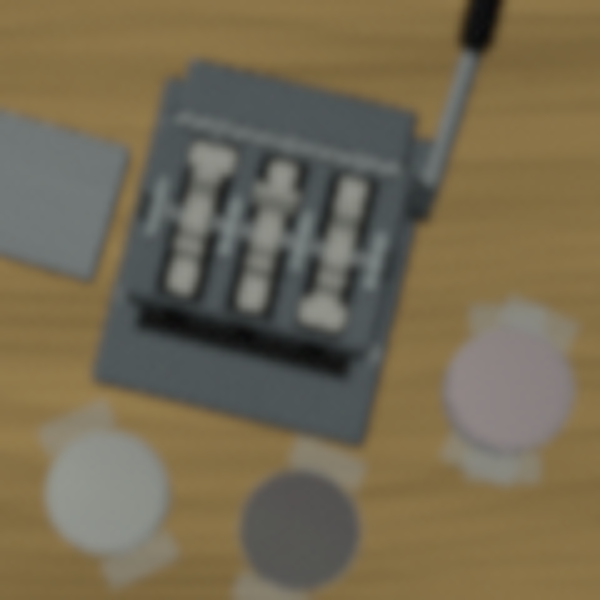

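View pics/crop_s.png

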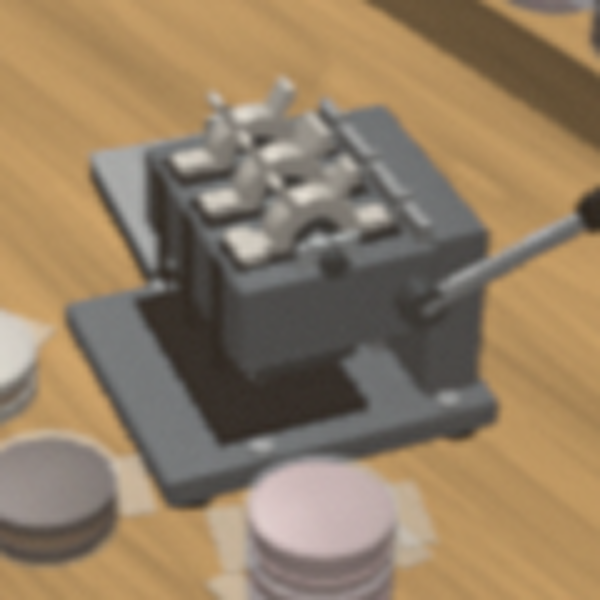

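The left broad tooth is at the back. The middle one, at crop (277,190), stands upper-back, so that wheel is 1 click short. The right one, at crop (322,315), lies level at the front, so that wheel is 3 clicks short. Next I'll get the pose and the lever clearance.

Run:
```python
from h import *
d=np.load("pics/top0.npz")["d"]
T=env.camera_params("top")["camera_from_world"];K=env.camera_params("top")["mtx"]
def w(cx,cy):
    u,v=290+(cx-2)/5,180+(cy-2)/5
    dep=d[int(round(v)),int(round(u))]
    c=np.linalg.inv(K)@[u,v,1]*dep
    return T[:3,:3].T@(c-T[:3,3])
for n,p in dict(knob=(482,20),rod=(455,110),rodlow=(432,180),head=(260,335),comb=(290,142),baseback=(300,100),wl=(198,222),wr=(338,255),wood=(60,330)).items(): print(n,w(*p).round())
def r(cx,cy,z): return ray("top",290+(cx-2)/5,180+(cy-2)/5,z).round(1)
for n,p,z in [("Lf",(180,297),116),("Lb",(216,146),116),("Mf",(250,312),116),("Rf",(318,330),116),("Mb",(284,160),116),("Rb",(354,176),116)]: print(n,r(*p,z))
for p in [(95,380),(362,445),(188,60),(415,112)]: print(p,r(*p,12),r(*p,112))
```

```text
knob [ 620. -160.  134.]
rod [ 578. -147.  113.]
rodlow [ 545. -136.   96.]
head [469. -48.  77.]
comb [562. -64. 119.]
baseback [585. -69. 109.]
wl [520. -17. 135.]
wr [503. -86. 134.]
wood [481.  59.  -0.]
Lf [485.1  -7.4 116. ]
Lb [561.1 -26.5 116. ]
Mf [477.  -42.2 116. ]
Rf [467.5 -76.  116. ]
Mb [553.5 -60.6 116. ]
Rb [544.8 -95.5 116. ]
(95, 380) [453.   39.5  12. ] [444.5  35.6 112. ]
(362, 445) [ 416.3 -101.9   12. ] [410.1 -96.9 112. ]
(188, 60) [625.3 -12.4  12. ] [606.  -13.1 112. ]
(415, 112) [ 595.  -134.1   12. ] [ 577.6 -127.1  112. ]
```

Fitted pose: mid axle (515,-51), right axle (506,-86), yaw −14°. Wheel spacing measures 35.6 mm against 36, and wheel span 78 mm against 76, so it holds. I'll close the gripper and go above the front of the middle wheel.

{"name": "drive_tool", "arguments": {
  "deltas": "0.2 -0.32 0.03 0.0014;0.2 -0.32 0.03 0.0014;0.2 -0.32 0.03 0.0014;0.2 -0.32 0.03 0.0014;0.2 -0.32 0.03 0.0014;0.2 -0.32 0.03 0.0014;0.2 -0.32 0.03 0.0014;0.2 -0.32 0.03 0.0014;0.2 -0.32 0.03 0.0014;0.2 -0.32 0.03 0.0014",
  "gripper": 1
}}

```text
t: 0.93
eef_pos: [377.8, 277.6, 223.4]
tcp_rot: [-3.142, -0.0, 2.898]
ft_force: [0.8, 1.1, 0.5]
opening: 0.354
grip_force: 0.0
```

{"name": "drive_tool", "arguments": {
  "deltas": "0.095 -0.32 0 0;0.095 -0.32 0 0;0.095 -0.32 0 0;0.095 -0.32 0 0;0.095 -0.32 0 0;0.095 -0.32 0 0;0.095 -0.32 0 0;0.095 -0.32 0 0;0.095 -0.32 0 0;0 0 0 0"
}}

```text
t: 1.77
eef_pos: [464.2, -12.8, 223.0]
tcp_rot: [-3.141, 0.001, 2.894]
ft_force: [-1.3, 1.4, -0.8]
opening: 0.006
grip_force: 0.0
```

{"name": "drive_tool", "arguments": {
  "deltas": "0.03 -0.14 -0.15 0;0.05 -0.14 -0.15 0;0 0 0 0;0 0 0 0"
}}

```text
t: 2.1
eef_pos: [470.5, -36.6, 192.8]
tcp_rot: [3.141, -0.002, 2.897]
ft_force: [-0.7, -0.6, 0.3]
opening: 0.004
grip_force: 0.0
```

Run:
```python
from h import *
s=env.state();print(s["eef_pos"],s["tcp_rot"])
w,_=env.read_camera("wrist");p,_=env.read_camera("side")
a=cv2.resize(p[180:300,260:380,::-1],(480,480),interpolation=cv2.INTER_CUBIC)
cv2.imwrite("pics/v1.png",np.hstack([cv2.resize(w[:,:,::-1],(320,240)).copy() if 0 else cv2.resize(w[:,80:560,::-1],(320,480))[:, :],a]))
cv2.imwrite("pics/w1.png",w[:,:,::-1])
print(env.camera_params("wrist"))
```

```text
[470.46265703 -36.61494887 192.76476163] [ 3.14145849e+00 -1.98222771e-03  2.89669691e+00]
{'mtx': array([[371.64829954,   0.        , 323.91021999],
       [  0.        , 371.64829954, 234.08674305],
       [  0.        ,   0.        ,   1.        ]]), 'mount': array([[ 8.07198830e-04, -9.70351587e-01, -2.41696391e-01,
         6.65020051e+01],
       [ 9.99999555e-01,  9.01286141e-04, -2.78721438e-04,
        -4.00111684e-01],
       [ 4.88295398e-04, -2.41696059e-01,  9.70351883e-01,
        -1.91955369e+02],
       [ 0.00000000e+00,  0.00000000e+00,  0.00000000e+00,
         1.00000000e+00]])}
```

View pics/v1.png

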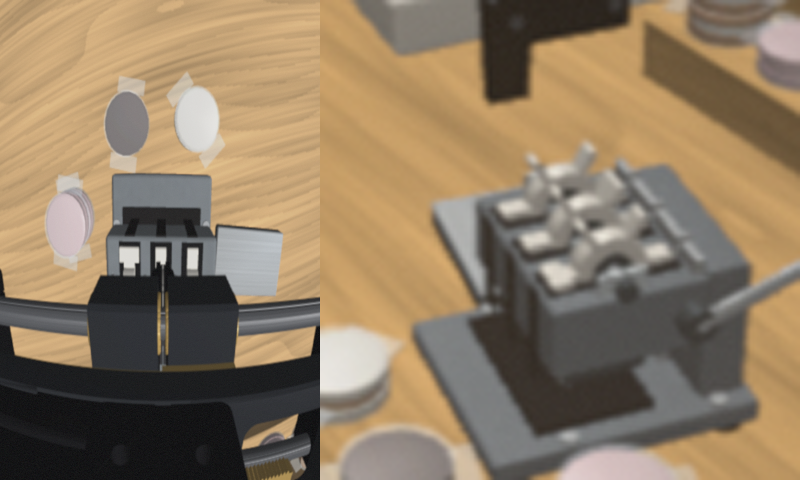

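The wrist view shows the stamp upside down at (160,230), with the finger carriages below it. In the side view the fingertip, at (505,98), hangs above and in front of the wheels. I'll look at the raw wrist image for the fingertip shape.

Run:
```python
import cv2
a=cv2.imread("pics/w1.png")[200:400,200:460]
cv2.imwrite("pics/w1c.png",cv2.resize(a,(780,600),interpolation=cv2.INTER_CUBIC))
```

```text
(no output)
```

View pics/w1c.png

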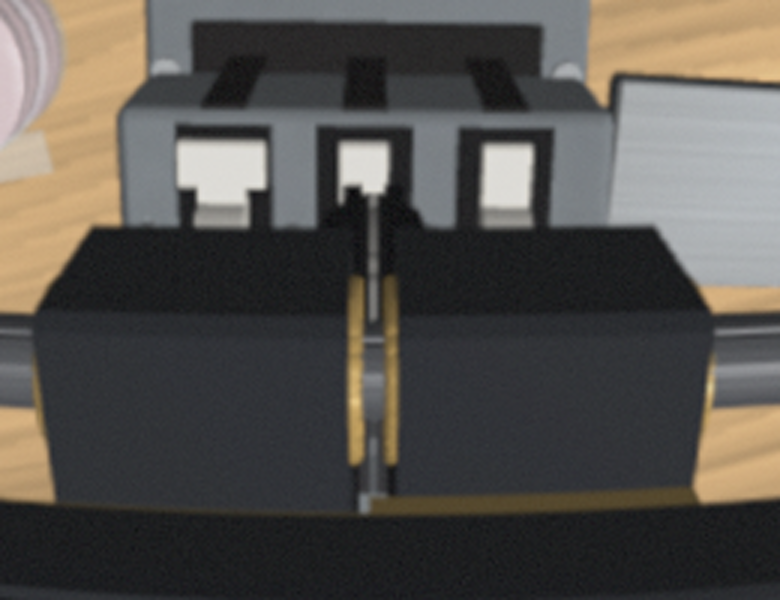

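The broad T tooth lies at the front of the right wheel, at (222,165), which confirms 3 clicks. The fingertips, at (375,200), line up with the middle wheel to about 2 mm. Now I'll descend in front of the middle wheel.

{"name": "drive_tool", "arguments": {
  "deltas": "0.02 -0.03 -0.1 0;0 0 -0.1 0;0 0 -0.1 0;0 0 -0.05 0;0 0 0 0;0 0 0 0"
}}

```text
t: 2.7
eef_pos: [473.0, -39.4, 158.3]
tcp_rot: [3.141, -0.0, 2.898]
ft_force: [-0.5, 0.6, 0.5]
opening: 0.007
grip_force: 0.0
```

{"name": "drive_tool", "arguments": {
  "deltas": "0.0388 -0.0097 0 0;0.0388 -0.0097 0 0;0.0388 -0.0097 0 0;0.0194 -0.0049 0 0;0.0194 -0.0049 0 0;0.0194 -0.0049 0 0;0 0 0 0"
}}

```text
t: 3.28
eef_pos: [490.7, -44.2, 158.3]
tcp_rot: [3.141, 0.0, 2.898]
ft_force: [-0.1, 0.5, 0.1]
opening: 0.005
grip_force: 0.0
```

{"name": "drive_tool", "arguments": {
  "deltas": "0.0194 -0.0049 0 0;0.0194 -0.0049 0 0;0.0194 -0.0049 0 0;0.0194 -0.0049 0 0;0 0 0 0"
}}

```text
t: 3.7
eef_pos: [498.5, -46.1, 158.2]
tcp_rot: [3.142, 0.0, 2.898]
ft_force: [-0.1, 0.3, 0.0]
opening: 0.006
grip_force: 0.0
```

{"name": "drive_tool", "arguments": {
  "deltas": "0.0194 -0.0049 0 0;0.0194 -0.0049 0 0;0.0194 -0.0049 0 0;0 0 0 0"
}}

```text
t: 4.03
eef_pos: [504.3, -47.6, 158.2]
tcp_rot: [3.142, 0.0, 2.898]
ft_force: [-0.4, 0.1, -0.6]
opening: 0.006
grip_force: 0.0
```

Run:
```python
from h import *
p,_=env.read_camera("side")
cv2.imwrite("pics/v2.png",cv2.resize(p[190:290,270:390,::-1],(720,600),interpolation=cv2.INTER_CUBIC))
print(env.state()["ft_force"])
```

```text
[0.60942138 0.21126251 0.68854412]
```

View pics/v2.png

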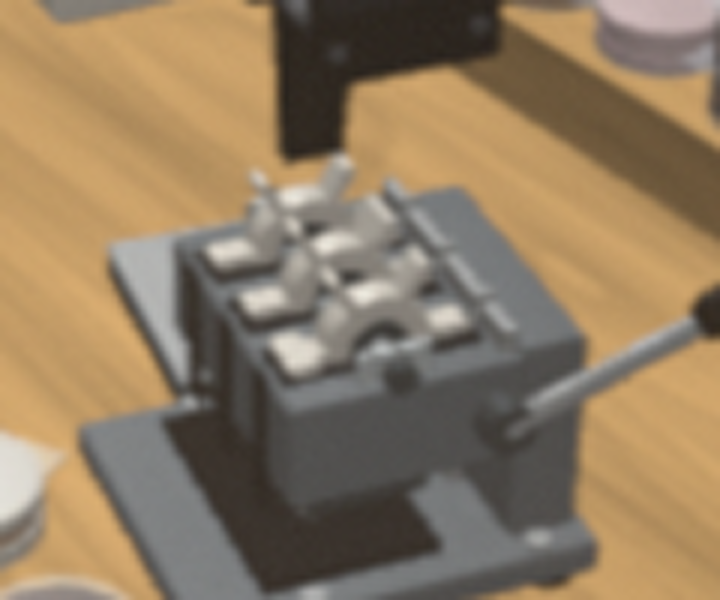

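Run:
```python
from h import *
for z in (141,158,175,190,200,220): print(z,(proj("side",[[504.3,-47.6,z]])[0]-[270,190])*6, (proj("side",[[506,-86,z]])[0]-[270,190])*6)
for q in ([515.2,-51.4,116],[523,-17,116],[506.2,-86,116],[515.2-19*.97,-51.4+19*.242,149]): print((proj("side",[q])[0]-[270,190])*6)
d=np.load("pics/side0.npz")["d"]
_,d=env.read_camera("side")
T=env.camera_params("side")["camera_from_world"];K=env.camera_params("side")["mtx"]
for c in [(315,145),(310,120),(300,80),(400,60),(370,290),(340,240),(300,350),(530,260)]:
    u,v=270+c[0]/6,190+c[1]/6;dep=d[int(v),int(u)]
    print(c,dep,(T[:3,:3].T@(np.linalg.inv(K)@[u,v,1]*dep-T[:3,3])).round(1))
```

```text
141 [308.54482274 243.56006169] [374.22955739 288.05715444]
158 [309.13050448 205.93726013] [375.40907372 249.97225885]
175 [309.72639678 167.65855608] [376.60962499 211.20817505]
190 [310.26087817 133.32474338] [377.68685593 176.42592867]
200 [310.62182604 110.13831141] [378.41455208 152.9296604 ]
220 [311.3550887   63.03526281] [379.89339929 105.17979894]
[336.14884674 292.88906126]
[298.95823536 246.6415877 ]
[372.94998235 342.68784866]
[291.640211   231.36235254]
(315, 145) 1086.5242 [502.4 -53.  188.3]
(310, 120) 1077.0194 [499.  -54.2 200.8]
(300, 80) 1066.2959 [495.3 -52.7 218.3]
(400, 60) 983.37146 [ 481.  -126.8  265.8]
(370, 290) 1098.4165 [507.3 -81.9 137.4]
(340, 240) 1120.562 [515.9 -52.2 140.6]
(300, 350) 1096.1731 [477.7 -78.1 120. ]
(530, 260) 1362.1075 [708.7  50.1   0.9]
```

```bash
cat >> h.py <<'E'
from scipy.spatial.transform import Rotation as Ro
def projw(P,eef,rot):
    c=env.camera_params("wrist");M=c["mount"];K=c["mtx"]
    q=Ro.from_euler("xyz",rot).inv().apply(np.array(P)-eef)
    q=(q-M[:3,3])@M[:3,:3]
    th=np.arctan2(np.hypot(q[:,0],q[:,1]),q[:,2]);ph=np.arctan2(q[:,1],q[:,0])
    return np.c_[K[0,2]+K[0,0]*th*np.cos(ph),K[1,2]+K[1,1]*th*np.sin(ph)]
def st(x,y,z):  # stamp -> world
    return [515.2+.97*x+.242*y,-51.4-.242*x+.97*y,z]
E
python3 - <<'E'
from h import *
rot=[3.14146,-.00198,2.8967]
P=[st(-38,-47,116),st(-38,-25,116),st(-38,-6,116),st(-38,6,116),st(-38,30,116),st(-38,42,116),st(-85,-75,12),st(-85,75,12)]
for dz in (0,20,42): print(dz,((projw(P,np.array([470.5,-36.6,192.8+dz]),rot)-200)*3).round().tolist())
E
```

```text
0 [[174.0, 135.0], [260.0, 136.0], [335.0, 136.0], [383.0, 136.0], [479.0, 136.0], [526.0, 136.0], [141.0, -81.0], [585.0, -82.0]]
20 [[186.0, 116.0], [267.0, 116.0], [338.0, 116.0], [383.0, 116.0], [472.0, 116.0], [516.0, 116.0], [153.0, -86.0], [574.0, -86.0]]
42 [[199.0, 96.0], [274.0, 96.0], [340.0, 97.0], [382.0, 97.0], [465.0, 97.0], [507.0, 97.0], [164.0, -90.0], [564.0, -90.0]]
```

Run:
```python
from h import *
o=np.array([177.3,599,0]);y=np.array([np.cos(np.radians(73.5)),np.sin(np.radians(73.5)),0])
for s in(-53,53):
  for z in (176,193,218): print(s,z,proj("side",[o+s*y+[0,0,z]])[0].round(), )
# side0 finger depth
d=np.load("pics/side0.npz")["d"]
T=env.camera_params("side")["camera_from_world"];K=env.camera_params("side")["mtx"]
for u,v in [(85,144),(83,138),(78,120),(64,118)]:
    dep=d[v,u];print(u,v,(T[:3,:3].T@(np.linalg.inv(K)@[u,v,1]*dep-T[:3,3])).round(1))
a=cv2.imread("pics/side0.png")[40:160,30:130]
w=cv2.imread("pics/w1.png")[240:300,290:360]
p,_=env.read_camera("side");q,_=env.read_camera("wrist")
f=lambda x:cv2.resize(x,(400,300),interpolation=cv2.INTER_CUBIC)
cv2.imwrite("pics/cmp.png",np.vstack([np.hstack([f(a),f(w)]),np.hstack([f(p[170:260,260:380,::-1]),f(q[200:320,240:400,::-1])])]))
```

```text
-53 176 [ 88. 162.]
-53 193 [ 87. 157.]
-53 218 [ 84. 148.]
53 176 [ 89. 147.]
53 193 [ 87. 142.]
53 218 [ 85. 133.]
85 144 [165.9 543.3 230.1]
83 138 [165.5 545.5 246.3]
78 120 [161.1 520.2 304.1]
64 118 [132.  527.7 313.4]
```

View pics/cmp.png

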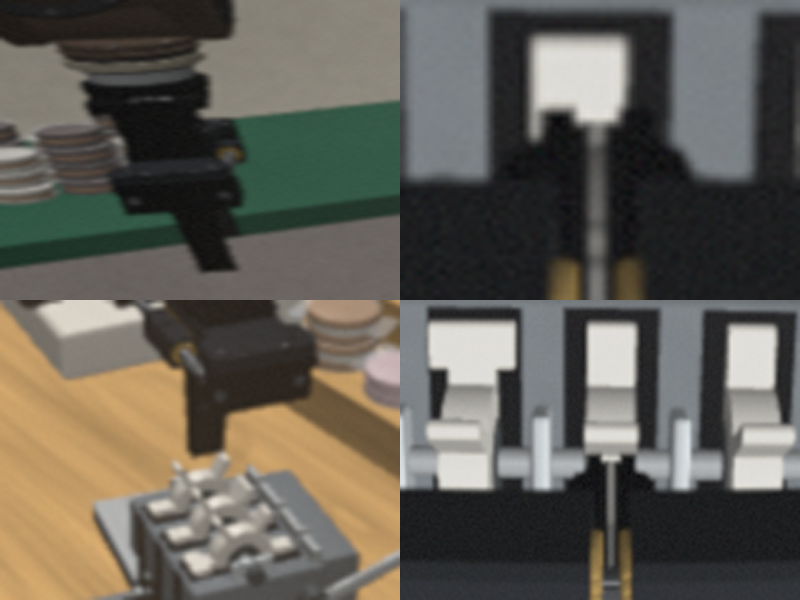

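The pictures settle it. The fingertip stands about 24 mm above the reported TCP: the side depth puts it at z≈184 with the TCP at 158, and the wrist view agrees. It passed over the wheels untouched. I'll back off, descend 40 mm further, then push.

{"name": "drive_tool", "arguments": {
  "deltas": "-0.105 0.026 0 0;-0.105 0.026 0 0;-0.105 0.026 0 0;0 0 0 0;0 0 -0.1 0;0 0 -0.1 0;0 0 -0.1 0;0 0 -0.1 0;0 0 0 0;0 0 0 0"
}}

```text
t: 5.07
eef_pos: [472.2, -39.7, 118.3]
tcp_rot: [3.142, -0.001, 2.898]
ft_force: [0.1, 0.3, 0.7]
opening: 0.002
grip_force: 0.0
```

{"name": "drive_tool", "arguments": {
  "deltas": "0.0388 -0.0097 0 0;0.0388 -0.0097 0 0;0.0388 -0.0097 0 0;0.0194 -0.0049 0 0;0.0194 -0.0049 0 0;0.0194 -0.0049 0 0;0 0 0 0"
}}

```text
t: 5.65
eef_pos: [490.2, -44.2, 118.3]
tcp_rot: [3.141, 0.0, 2.898]
ft_force: [-0.9, -0.3, -0.1]
opening: 0.005
grip_force: 0.4
```

{"name": "drive_tool", "arguments": {
  "deltas": "0.0194 -0.0049 0 0;0.0194 -0.0049 0 0;0.0194 -0.0049 0 0;0.0194 -0.0049 0 0;0 0 0 0"
}}

```text
t: 6.07
eef_pos: [498.2, -46.2, 118.3]
tcp_rot: [3.141, 0.001, 2.898]
ft_force: [-1.0, -0.5, -0.5]
opening: 0.003
grip_force: 0.1
```

{"name": "drive_tool", "arguments": {
  "deltas": "0.0194 -0.0049 0 0;0.0194 -0.0049 0 0;0.0194 -0.0049 0 0;0 0 0 0"
}}

```text
t: 6.4
eef_pos: [504.0, -47.7, 118.3]
tcp_rot: [3.142, 0.001, 2.898]
ft_force: [0.8, -0.3, 0.1]
opening: 0.003
grip_force: 0.3
```

{"name": "drive_tool", "arguments": {
  "deltas": "0.0194 -0.0049 0 0;0.0194 -0.0049 0 0;0.0194 -0.0049 0 0;0.0194 -0.0049 0 0;0.0097 -0.0024 0 0;0 0 0 0;0 0 0 0"
}}

```text
t: 6.98
eef_pos: [512.5, -49.8, 118.5]
tcp_rot: [3.141, 0.001, 2.898]
ft_force: [-0.7, -0.6, 5.0]
opening: 0.003
grip_force: 5.0
```

{"name": "drive_tool", "arguments": {
  "deltas": "0 0 0.1 0;0 0 0.1 0;0 0 0.1 0;-0.2 0.05 0.1 0;-0.25 0.06 0 0;-0.25 0.06 0 0;0 0 0 0;0 0 0 0"
}}

```text
t: 7.65
eef_pos: [442.1, -32.6, 159.4]
tcp_rot: [3.141, 0.002, 2.898]
ft_force: [0.3, 0.3, 0.2]
opening: 0.006
grip_force: 0.0
```

```bash
cat >> h.py <<'E'
def wheels(cam):
    if cam=="wrist":
        s=env.state();p,_=env.read_camera(cam);f=lambda P:projw(P,s["eef_pos"],s["tcp_rot"]);print(s["eef_pos"].round(1))
    else:
        p,_=env.read_camera(cam);f=lambda P:proj(cam,P)
    p=cv2.cvtColor(p,cv2.COLOR_RGB2GRAY)
    for n,y in (("L",37),("M",1),("R",-35)):
        for a in (-90,-30,30,90):  # tooth angle from upright, + to back
            r,th=33,np.radians(a);x,z=r*np.sin(th),116+r*np.cos(th)
            q=f([st(x,y+o,z) for o in (-9,0,9)]).round().astype(int)
            print(n,a,[int(p[v,u]) if 0<=u<640 and 0<=v<480 else None for u,v in q],end=" | ")
        print()
    return p
E
python3 - <<'E'
from h import *
a=wheels("wrist");b=wheels("top")
cv2.imwrite("pics/w3.png",a);cv2.imwrite("pics/t3.png",b)
E
```

```text
[442.1 -32.6 159.4]
L -90 [32, 33, 35] | L -30 [51, 50, 51] | L 30 [28, 30, 27] | L 90 [28, 29, 24] | 
M -90 [29, 96, 31] | M -30 [48, 90, 52] | M 30 [29, 28, 26] | M 90 [31, 24, 25] | 
R -90 [35, 33, 30] | R -30 [52, 50, 50] | R 30 [26, 28, 29] | R 90 [33, 28, 29] | 
L -90 [64, 63, 63] | L -30 [58, 58, 58] | L 30 [73, 135, 62] | L 90 [151, 160, 132] | 
M -90 [63, 63, 63] | M -30 [57, 57, 58] | M 30 [87, 115, 56] | M 90 [153, 158, 129] | 
R -90 [63, 63, 63] | R -30 [55, 57, 57] | R 30 [69, 131, 51] | R 90 [93, 153, 58] |
```

The top camera now reads the middle wheel's back tooth as broad, the same as the left wheel, so the middle wheel is done. Next is the right wheel: the same path shifted 36 mm to the right.

{"name": "drive_tool", "arguments": {
  "deltas": "0 -0.2 0 0;0.1 -0.22 0 0;0.113 0 0 0;0 0 0 0;0 0 -0.1 0;0 0 -0.1 0;0 0 -0.1 0;0 0 -0.1 0;0 0 0 0;0 0 0 0"
}}

```text
t: 8.58
eef_pos: [463.4, -74.2, 118.1]
tcp_rot: [3.141, -0.001, 2.898]
ft_force: [0.4, -0.5, 0.3]
opening: 0.002
grip_force: 0.0
```

{"name": "drive_tool", "arguments": {
  "deltas": "0.0388 -0.0097 0 0;0.0388 -0.0097 0 0;0.0388 -0.0097 0 0;0.0194 -0.0049 0 0;0.0194 -0.0049 0 0;0.0194 -0.0049 0 0;0.0194 -0.0049 0 0;0.0194 -0.0049 0 0;0.0194 -0.0049 0 0;0.0194 -0.0049 0 0"
}}

```text
t: 9.42
eef_pos: [489.0, -81.1, 118.3]
tcp_rot: [3.142, 0.0, 2.898]
ft_force: [-0.3, -0.2, 0.6]
opening: 0.005
grip_force: 0.2
```

{"name": "drive_tool", "arguments": {
  "deltas": "0.0194 -0.0049 0 0;0.0194 -0.0049 0 0;0.0194 -0.0049 0 0;0.0194 -0.0049 0 0;0.0194 -0.0049 0 0;0.0194 -0.0049 0 0;0.0194 -0.0049 0 0;0.0194 -0.0049 0 0;0 0 0 0;0 0 0 0"
}}

```text
t: 10.25
eef_pos: [504.8, -85.1, 118.6]
tcp_rot: [3.142, 0.001, 2.898]
ft_force: [1.4, 0.5, 5.0]
opening: 0.005
grip_force: 5.4
```

{"name": "drive_tool", "arguments": {
  "deltas": "0 0 0.1 0;0 0 0.1 0;0 0 0.1 0;-0.2 0.05 0.1 0;-0.25 0.06 0 0;-0.25 0.06 0 0;0 0 0 0;0 0 0 0"
}}

```text
t: 10.92
eef_pos: [434.1, -67.9, 159.5]
tcp_rot: [-3.142, 0.002, 2.898]
ft_force: [-0.1, 0.4, 0.3]
opening: 0.005
grip_force: 0.0
```

Run:
```python
from h import *
b=wheels("top")
cv2.imwrite("pics/t4.png",b)
```

```text
L -90 [51, 51, 56] | L -30 [50, 55, 62] | L 30 [44, 129, 66] | L 90 [148, 160, 133] | 
M -90 [65, 64, 64] | M -30 [58, 59, 56] | M 30 [82, 95, 44] | M 90 [154, 158, 129] | 
R -90 [64, 65, 64] | R -30 [57, 57, 57] | R 30 [73, 132, 49] | R 90 [93, 154, 58] |
```

{"name": "drive_tool", "arguments": {
  "deltas": "-0.1 0.02 0.2 0;-0.1 0.02 0.2 0;0 0 0 0;0 0 0 0"
}}

```text
t: 11.3
eef_pos: [415.4, -64.3, 199.1]
tcp_rot: [-3.142, 0.003, 2.898]
ft_force: [-0.1, -1.0, -0.1]
opening: 0.004
grip_force: 0.0
```

Run:
```python
from h import *
s=env.state();print(s["eef_pos"])
w,_=env.read_camera("wrist");p,_=env.read_camera("top")
cv2.imwrite("pics/v5.png",np.hstack([cv2.resize(w[150:350,220:430,::-1],(400,400)),cv2.resize(p[200:255,310:375,::-1],(400,400),interpolation=cv2.INTER_CUBIC)]))
```

```text
[415.4060878  -64.32564842 199.1014133 ]
```

View pics/v5.png

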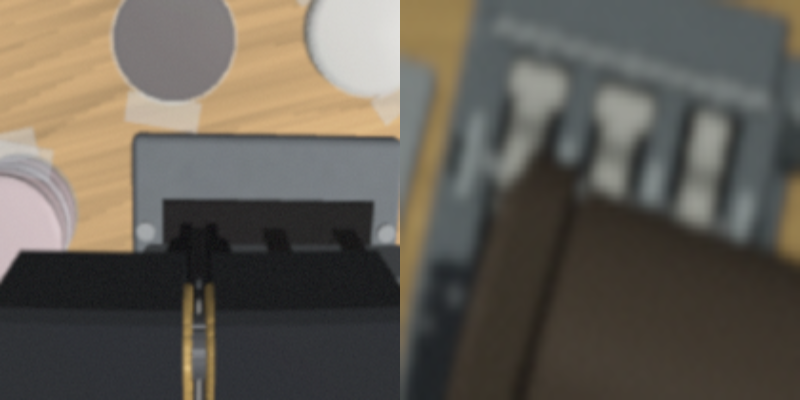

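In the right panel the left and middle broad teeth are both at their pointers. I'll give the right wheel its second click, then check that the broad tooth reaches upper-back.

{"name": "drive_tool", "arguments": {
  "deltas": "0.24 -0.05 -0.2 0;0.243 -0.055 -0.2 0;0 0 0 0;0 0 -0.1 0;0 0 -0.1 0;0 0 -0.1 0;0 0 -0.1 0;0 0 0 0;0 0 0 0"
}}

```text
t: 12.15
eef_pos: [462.3, -74.4, 117.8]
tcp_rot: [3.141, -0.002, 2.898]
ft_force: [0.1, 0.1, 0.2]
opening: 0.004
grip_force: 0.0
```

{"name": "drive_tool", "arguments": {
  "deltas": "0.0388 -0.0097 0 0;0.0388 -0.0097 0 0;0.0388 -0.0097 0 0;0.0194 -0.0049 0 0;0.0194 -0.0049 0 0;0.0194 -0.0049 0 0;0.0194 -0.0049 0 0;0.0194 -0.0049 0 0;0.0194 -0.0049 0 0;0.0194 -0.0049 0 0"
}}

```text
t: 12.98
eef_pos: [488.1, -80.9, 118.3]
tcp_rot: [3.141, 0.0, 2.898]
ft_force: [0.2, -0.2, -0.2]
opening: 0.006
grip_force: 0.3
```

{"name": "drive_tool", "arguments": {
  "deltas": "0.0194 -0.0049 0 0;0.0194 -0.0049 0 0;0.0194 -0.0049 0 0;0.0194 -0.0049 0 0;0.0194 -0.0049 0 0;0.0194 -0.0049 0 0;0.0194 -0.0049 0 0;0.0194 -0.0049 0 0;0 0 0 0;0 0 0 0"
}}

```text
t: 13.82
eef_pos: [503.7, -84.8, 118.5]
tcp_rot: [3.142, 0.001, 2.898]
ft_force: [0.4, -0.1, 4.7]
opening: 0.009
grip_force: 5.2
```

{"name": "drive_tool", "arguments": {
  "deltas": "0 0 0.1 0;0 0 0.1 0;0 0 0.1 0;-0.2 0.05 0.1 0;-0.25 0.06 0 0;-0.25 0.06 0 0;0 0 0 0;0 0 0 0"
}}

```text
t: 14.48
eef_pos: [433.2, -67.7, 159.5]
tcp_rot: [-3.142, 0.002, 2.898]
ft_force: [0.6, -0.3, -0.5]
opening: -0.001
grip_force: 0.0
```

Run:
```python
from h import *
g0=cv2.imread("pics/top0.png",0);g3=cv2.imread("pics/t3.png",0)
p,_=env.read_camera("top");g=cv2.cvtColor(p,cv2.COLOR_RGB2GRAY);cv2.imwrite("pics/t6.png",p[:,:,::-1])
# rows across each wheel at several stamp x, z; print brightness over y
for n,im in(("t0",g0),("now",g)):
  for w,y in(("M",1),("R",-35)):
    for x,z in ((12,140),(17,148),(22,145),(33,118)):
      q=proj("top",[st(x,y+o,z) for o in range(-14,15,4)])
      print(n,w,x,z,[int(im[int(round(v)),int(round(u))]) for u,v in q])
```

```text
t0 M 12 140 [75, 76, 103, 106, 108, 99, 75, 93]
t0 M 17 148 [80, 115, 123, 133, 129, 118, 92, 84]
t0 M 22 145 [71, 71, 129, 138, 128, 92, 91, 82]
t0 M 33 118 [60, 78, 118, 142, 139, 73, 51, 78]
t0 R 12 140 [73, 47, 73, 105, 99, 71, 53, 78]
t0 R 17 148 [65, 53, 113, 126, 127, 69, 46, 80]
t0 R 22 145 [72, 55, 98, 138, 129, 97, 53, 75]
t0 R 33 118 [59, 52, 118, 138, 135, 77, 49, 79]
now M 12 140 [42, 42, 51, 51, 44, 48, 37, 42]
now M 17 148 [67, 85, 111, 144, 135, 80, 42, 40]
now M 22 145 [88, 128, 151, 156, 151, 112, 81, 78]
now M 33 118 [107, 152, 153, 158, 160, 147, 130, 94]
now R 12 140 [69, 66, 62, 75, 59, 78, 54, 48]
now R 17 148 [103, 118, 139, 141, 147, 127, 108, 89]
now R 22 145 [86, 96, 116, 154, 149, 117, 81, 88]
now R 33 118 [69, 60, 133, 154, 151, 88, 57, 90]
```

The right broad tooth now stands upper-back: the profile at (17,148) is wide, as the middle wheel's was at the start. That leaves one more click.

{"name": "drive_tool", "arguments": {
  "deltas": "0.15 -0.03 0 0;0.153 -0.038 0 0;0 0 0 0;0 0 -0.1 0;0 0 -0.1 0;0 0 -0.1 0;0 0 -0.1 0;0 0 0 0;0 0 0 0"
}}

```text
t: 15.28
eef_pos: [463.5, -74.5, 118.1]
tcp_rot: [3.141, -0.001, 2.898]
ft_force: [0.4, -0.6, 0.6]
opening: 0.005
grip_force: 0.0
```

{"name": "drive_tool", "arguments": {
  "deltas": "0.0388 -0.0097 0 0;0.0388 -0.0097 0 0;0.0388 -0.0097 0 0;0.0194 -0.0049 0 0;0.0194 -0.0049 0 0;0.0194 -0.0049 0 0;0.0194 -0.0049 0 0;0.0194 -0.0049 0 0;0.0194 -0.0049 0 0;0.0194 -0.0049 0 0"
}}

```text
t: 16.12
eef_pos: [489.1, -81.0, 118.3]
tcp_rot: [3.142, 0.0, 2.898]
ft_force: [-0.7, 1.0, 0.6]
opening: 0.002
grip_force: 0.2
```

{"name": "drive_tool", "arguments": {
  "deltas": "0.0194 -0.0049 0 0;0.0194 -0.0049 0 0;0.0194 -0.0049 0 0;0.0194 -0.0049 0 0;0.0194 -0.0049 0 0;0.0194 -0.0049 0 0;0.0194 -0.0049 0 0;0.0194 -0.0049 0 0;0 0 0 0;0 0 0 0"
}}

```text
t: 16.95
eef_pos: [504.9, -85.0, 118.6]
tcp_rot: [3.142, 0.001, 2.898]
ft_force: [-0.2, 0.2, 4.0]
opening: 0.004
grip_force: 5.4
```

{"name": "drive_tool", "arguments": {
  "deltas": "0 0 0.1 0;0 0 0.1 0;0 0 0.1 0;-0.2 0.05 0.2 0;-0.2 0.2 0.3 0;-0.1 0.3 0.2 0;0 0.35 0 0;0 0.35 0 0;0 0.35 0 0;0 0.3 0 0"
}}

```text
t: 17.78
eef_pos: [453.9, 107.1, 219.6]
tcp_rot: [3.141, 0.002, 2.898]
ft_force: [0.8, -0.9, -1.5]
opening: 0.006
grip_force: 0.0
```

Run:
```python
from h import *
print(env.state()["eef_pos"])
p,_=env.read_camera("top");s,_=env.read_camera("side")
c=lambda x:cv2.resize(x,(400,480),interpolation=cv2.INTER_CUBIC)
cv2.imwrite("pics/v7.png",np.hstack([c(p[195:267,308:368,::-1]),c(s[205:277,290:350,::-1])]))
a=cv2.imread("pics/top0.png");print(np.abs(a[235:300,295:410].astype(int)-p[235:300,295:410,::-1]).mean())
```

```text
[453.93985006 107.14007404 219.63579293]
15.432329988851729
```

View pics/v7.png

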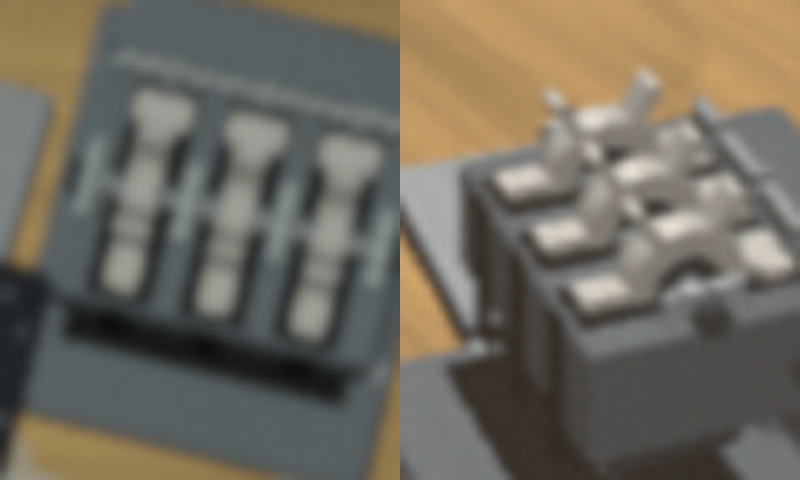

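All three broad teeth are at the back pointers, at (163,110), (255,130) and (350,150) in the top view. The arm is clear and the stamp hasn't moved, so I'm handing in.

{"name": "drive_tool", "arguments": {
  "deltas": "0 0 0 0;0 0 0 0;0 0 0 0;0 0 0 0"
}}

```text
t: 18.22
eef_pos: [454.4, 104.2, 218.4]
tcp_rot: [3.142, 0.0, 2.896]
ft_force: [0.6, 0.8, -0.1]
opening: 0.005
grip_force: 0.0
```

```bash
python3 -c "
from cell import env
print(env.job_done())"
```

```text
the job is handed in; nothing more can be done
None
```

The job is handed in, with no verdict returned: I clicked the middle wheel once and the right wheel three times, and the last pictures show all three broad teeth at their pointers, with the left wheel untouched and the stamp apparently unmoved.

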